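Fill the tomato tray and hold its cover ready above it

TASK

Put the two loose cherry tomatoes into the two empty wells of the tray (marked by green paper discs), one in each, leaving the packed ones in place. Then lift the clear cover by its blue bar over the spice jar and the salt shaker without disturbing them, and hold it level and squarely lined up over the tray, its lower edge about 15 mm above the tray's top face, never touching tray or tomatoes. Finish like that, still holding the cover, so that I can check the filling before it is closed.

Things in the scene. Friction and masses are not known exactly. Their poses are not given: they have to be found in the camera images.
- tray: white six-well tray, fixed, 126 mm along x, 184 along y, 14 tall; a lug 70 wide, 11 tall on each short end reaches to y = +-111 mm. Well centres at x = +-30, y = -60, 0, +60 mm; wells 40 wide, 10 deep, flat floor 4 mm above the table. Origin: centre of underside, z up. Four wells hold a tomato, two are empty; which ones varies
- tray_top (a point): centre of the tray's top face, 14 mm above the table; axes as the tray's
- disc_1: green paper disc, 34 mm across and 1 mm thick, stuck centred on the floor of one of the two empty wells; origin: centre of its underside, on the well's floor
- disc_2: green paper disc like disc_1, marking the other empty well
- tomato_1: whole red cherry tomato with a green stem tuft at the top, about 31 mm across and 32 mm tall with the tuft, 13 g, loose on the table; origin: centre of its underside
- tomato_1_center (a point): middle of tomato_1, 16 mm above its underside
- tomato_2: whole red cherry tomato with a green stem tuft at the top, about 31 mm across and 32 mm tall with the tuft, 13 g, loose on the table; origin: centre of its underside
- tomato_2_center (a point): middle of tomato_2, 16 mm above its underside
- packed_tomato_1: whole red cherry tomato with a green stem tuft at the top, about 31 mm across and 32 mm tall with the tuft, 13 g, already in a well of the tray, standing 22 mm above its top face; origin: centre of its underside
- packed_tomato_1_center (a point): middle of packed_tomato_1, 16 mm above its underside
- packed_tomato_2: whole red cherry tomato with a green stem tuft at the top, about 31 mm across and 32 mm tall with the tuft, 13 g, already in a well of the tray, standing 22 mm above its top face; origin: centre of its underside
- packed_tomato_2_center (a point): middle of packed_tomato_2, 16 mm above its underside
- packed_tomato_3: whole red cherry tomato with a green stem tuft at the top, about 31 mm across and 32 mm tall with the tuft, 13 g, already in a well of the tray, standing 22 mm above its top face; origin: centre of its underside
- packed_tomato_3_center (a point): middle of packed_tomato_3, 16 mm above its underside
- packed_tomato_4: whole red cherry tomato with a green stem tuft at the top, about 31 mm across and 32 mm tall with the tuft, 13 g, already in a well of the tray, standing 22 mm above its top face; origin: centre of its underside
- packed_tomato_4_center (a point): middle of packed_tomato_4, 16 mm above its underside
- cover: see-through whitish cover with blue rim and blue grip bar, open below, loose, 0.14-0.25 kg; 126 mm along x, 184 along y, 33 tall, walls and roof 3 mm. Grip bar centred on the roof: 70 mm long (y), 14 thick (x), rising 28 mm, its top 61 mm above the lower edge. Origin: footprint centre at the lower edge, z up. Same outline as the tray, fits either way round
- cover_grip (a point): middle of the cover's grip bar, 51 mm above the cover's lower edge
- spice_jar: glass spice jar with a green cap, 46 mm across, 106 mm tall, loose, standing between cover and tray; origin: centre of its underside
- salt_shaker: glass shaker with a grey domed top, 44 mm across, 90 mm tall, loose, beside the spice jar; origin: centre of its underside
There are look-alikes about, which are no part of the job. What is shaped like the packed_tomato_1 but grey or purple is not meant.

How it is judged:
On the way, in this order (a step that is already met when the one before it is completed fails the run):
1. both loose tomatoes lie in the two disc-marked wells, one in each, let go (((horizontal distance between tomato_1_center and disc_1 below 0.009 m and z of each of tomato_1_center, tomato_2_center in the frame of tray below 0.029 m and horizontal distance between tomato_2_center and disc_2 below 0.009 m) or (horizontal distance between tomato_1_center and disc_2 below 0.009 m and z of each of tomato_1_center, tomato_2_center in the frame of tray below 0.029 m and horizontal distance between tomato_2_center and disc_1 below 0.009 m)) and contact force between the fingers and tomato_1 below 0.1 N and contact force between the fingers and tomato_2 below 0.1 N), for 0.2 s.
2. the cover is lifted in the gripper to more than 100 mm above the table (height (world z) of cover above 0.1 m and contact force between the fingers and cover above 0.5 N), for 0.1 s.
At the end, for the whole second after the job is handed in: One tomato in each marked well (9 mm of centre, let go), packed ones within 12 mm; cover held still, edge 5-25 mm above the tray top, centred to 10 mm, turned and tilted under 0.10 rad, touching no tray, tomato or jar; fingers off the tray; jar and shaker upright, within 30 mm of their start (all of step 1 and distance of each of packed_tomato_1_center, packed_tomato_2_center, packed_tomato_3_center, packed_tomato_4_center from where it was at the start of the episode below 0.012 m and horizontal distance between cover and tray_top below 0.01 m and z of cover in the frame of tray_top between 0.005 and 0.025 m and angle between the y axis of cover and the y axis of tray, either way round below 0.1 rad and angle between cover's own z axis and vertical below 0.1 rad and linear speed of cover below 0.03 m/s and contact force between the fingers and cover above 0.5 N and contact force between each of cover, the fingers and tray below 0.1 N and contact force between cover and tomato_1 below 0.1 N and contact force between cover and tomato_2 below 0.1 N and contact force between cover and packed_tomato_1 below 0.1 N and contact force between cover and packed_tomato_2 below 0.1 N and contact force between cover and packed_tomato_3 below 0.1 N and contact force between cover and packed_tomato_4 below 0.1 N and contact force between cover and spice_jar below 0.1 N and contact force between cover and salt_shaker below 0.1 N and distance of each of spice_jar, salt_shaker from where it was at the start of the episode below 0.03 m and angle between each of spice_jar, salt_shaker's own z axis and vertical below 0.2 rad); the arm keeps its last pose, push and grip.
It fails at once if the cover touched the tray or a tomato (contact force between cover and tray above 0.5 N or contact force between cover and tomato_1 above 0.5 N or contact force between cover and tomato_2 above 0.5 N or contact force between cover and packed_tomato_1 above 0.5 N or contact force between cover and packed_tomato_2 above 0.5 N or contact force between cover and packed_tomato_3 above 0.5 N or contact force between cover and packed_tomato_4 above 0.5 N).
It fails at once if the jar or the shaker was knocked aside or tipped (distance of any of spice_jar, salt_shaker from where it was at the start of the episode above 0.03 m or angle between any of spice_jar, salt_shaker's own z axis and vertical above 0.3 rad).
It also fails if it takes over 72 s, if anything falls off the work surface, if the arm or the gripper's body presses on something with over 40 N, if the wrist force passes 120 N, or if a joint passes its speed limit or range.

ROBOT

A 6-joint arm with a two-finger parallel gripper is mounted at the origin on a cart in front of the work surface, level with it; the furniture and walls round the work are solid. World frame = base frame: x ahead of the robot, y to its left, z up, the work surface at z = 0. Lengths are in m, angles in rad, forces in N, time in s.
With the tool pointing down it reaches from about 0.375 to 0.9 m from the base axis. Payload 3.1 kg.
Tool frame: the origin (TCP) lies midway between the tips of the shut fingers; the grasp point (between the pads) lies bot.tcp_to_grasp behind it (bot.tcp_to_grasp is the distance from the TCP to the grasp point, in m); z points along the fingers, y is the line along which they close (so a half turn about z gives the same grasp; the last joint's range is limited). The gripper opens to 87 mm and grips with 3 to 60 N. Pads are 19 mm wide; open, the fingers measure 117 mm over their backs; the gripper's body (75 mm by 190 mm) begins 51 mm behind the grasp point.
Start: joints at [-1.292, 0.527, 1.433, -0, 1.181, -0.178], TCP at [0.276, -0.561, 0.194] pointing down, gripper open.
Joint ranges: [-3.08, 3.08], [-0.75, 2.2], [0.22, 2.44], [-1.43, 4.57], [0, 2.65], [-2.85, 2.85]. Speed limits (rad/s): [2.79, 2.79, 3.14, 3.14, 3.14, 3.14].

INTERFACE

Orientations are given as a unit quaternion [w, x, y, z].
In Python, from workcell import bot gives the robot as it stands.
- The arm moves only by the tool send_rows, never from a script. Its argument "commands" is one flat list of numbers, 6 for each row, row after row: the shift along the tool's x, y, z each as a share of 200 mm, from -1 to 1, then the turn, a rotation vector about the tool's x, y, z each as a share of 2 rad, from -1 to 1. In form: [tx, ty, tz, wx, wy, wz, tx, ty, tz, wx, wy, wz, ...]. A call has exactly 10 rows; each row shifts and turns the commanded pose from where the row before left it, along the tool's axes as they then stand; what a row does not reach is not made up. A row lasts 1/10 s, in which the tool goes at most 50 mm and 8.59 degrees, less where a joint would pass 70% of its speed; a pose out of reach is approached as far as the arm can. A call with a number of a shift or a turn outside -1 to 1 is refused whole. A call with a gripper value outside its range is refused whole. "hand" is the opening, from -1 (shut) to 1 (fully open), set as the call begins (left out, the last holds). The fingers move at their own pace and stop on an object; the grip force is fixed at half the most. Time passes only in rows, so rows that do not move let the fingers close, or fill a call up. It gives the time, the measured TCP pose, the force, the opening and the grip force at its end, in the units of the state.
- bot.observe(): the state, without advancing time (a new reading comes with each control period).
- bot.camera(name): name is "scene" or "top" or "wrist"; returns a dict with "pixels" (384x512x3 uint8, red, green, blue), "intrinsics" (3x3 intrinsics, pixels), "k1" (the pictures are not rectified: a ray, as slopes to the right and down, at radius r is drawn at 1 + k1 r^2 times it, then the intrinsics apply), "R" (3x3) and "t" (3): a world point X has camera coordinates R X + t; the wrist camera has in their place "tool_from_camera" (4x4, takes a point from camera to tool coordinates, whose origin is the TCP and whose axes are the flange's). Camera axes: x right, y down, z forward; pixel columns grow to the right and rows downward; lengths in m; the calibration is good to about 2 mm. A picture is of the moment at which its call begins: read the wrist's pose just before it. There is no depth.
- bot.job_done(): hands the job in; it is judged then, once.
The state is a dict: "time": time; "joints": joint angles; "joint_velocities": joint speeds; "tau": joint torques, N m; "ee_pos": TCP position; "orientation": TCP orientation; "force": force on the tool from outside, world axes, zero at the start; "moment": the same for the moment, N m; "opening": finger opening in m; "grasp_force": force on a finger pad.
Only numpy, scipy, OpenCV 4.12 (cv2) and the standard library are available. Lean on these libraries where they do the work, as an engineer would, in place of code of your own. Each camera call takes 0.05 s, during which the arm holds its last target. There are 200 camera calls.

## Working session

There is one attempt and no reset: what is moved stays moved. The work goes in short steps, Python scripts to look and compute and a tool call to move; the robot and the scene stay as the last step left them, time stands still between calls to the robot, and variables do not carry over. Pictures are saved under pics/ and viewed, at most 10 in all, crops included, and the job is handed in when it is done.

Besides the shell and the picture viewer there is one more tool, called after "Emit:" as a command line: name --argument value ..., lists and objects as JSON in quotes. send_rows: Moves the arm, as the interface text tells. Shift numbers are shares of 200 mm and turn numbers shares of 2 rad, none past 1 either way. Its arguments: {"type":"object","properties":{"commands":{"type":"array"},"hand":{"type":"number"}},"required":["commands"]}

```bash
mkdir -p pics && cat > h.py <<'E'
import numpy as np, cv2
from workcell import bot
from scipy.spatial.transform import Rotation as Ro
def q2R(q): return Ro.from_quat([q[1],q[2],q[3],q[0]]).as_matrix()
def snap(name,fn=None):
    s=bot.observe(); c=bot.camera(name)
    if name=="wrist":
        T=np.array(c["tool_from_camera"]); Rt=q2R(s["orientation"])
        Rw=Rt@T[:3,:3]; o=Rt@T[:3,3]+np.array(s["ee_pos"])
        c["R"]=Rw.T; c["t"]=-Rw.T@o
    c["R"]=np.array(c["R"]);c["t"]=np.array(c["t"]);c["K"]=np.array(c["intrinsics"])
    c["hsv"]=cv2.cvtColor(c["pixels"],cv2.COLOR_RGB2HSV)
    if fn: cv2.imwrite("pics/"+fn,c["pixels"][:,:,::-1])
    return c
def ray(c,u,v):
    p=cv2.undistortPoints(np.array([[[u,v]]],float),c["K"],np.array([c["k1"],0,0,0.]))[0,0]
    return -c["R"].T@c["t"], c["R"].T@np.array([p[0],p[1],1])
def onz(c,u,v,z):
    o,d=ray(c,u,v); return o+d*(z-o[2])/d[2]
def proj(c,X):
    X=np.atleast_2d(np.array(X,float))
    return cv2.projectPoints(X,cv2.Rodrigues(c["R"])[0],c["t"],c["K"],np.array([c["k1"],0,0,0.]))[0][:,0]
def two(c1,p1,c2,p2):
    o1,d1=ray(c1,*p1);o2,d2=ray(c2,*p2)
    s=np.linalg.lstsq(np.c_[d1,-d2],o2-o1,rcond=None)[0]
    a,b=o1+s[0]*d1,o2+s[1]*d2
    return (a+b)/2,np.linalg.norm(a-b)
def blobs(c,lo,hi,mn=30):
    m=cv2.inRange(c["hsv"],np.array(lo),np.array(hi))
    if lo[0]>hi[0]: m=cv2.inRange(c["hsv"],np.array([0,lo[1],lo[2]]),np.array(hi))|cv2.inRange(c["hsv"],np.array(lo),np.array([180,hi[1],hi[2]]))
    n,_,st,ce=cv2.connectedComponentsWithStats(m)
    return m,[(ce[i].round(1),st[i].tolist()) for i in range(1,n) if st[i][4]>=mn]
E
python3 - <<'E'
from h import *
s=bot.observe();print(s,bot.tcp_to_grasp)
for n in("scene","top"):
    c=snap(n,n+"0.png");print(n,c["k1"],-c["R"].T@c["t"])
    for nm,lo,hi in(("red",(170,120,60),(8,255,255)),("green",(40,80,40),(85,255,255)),("blue",(100,110,60),(125,255,255))):
        for ce,st in blobs(c,lo,hi)[1]: print(nm,ce,st,onz(c,*ce,0.016).round(3))
E
```

```text
{'time': 0.0, 'joints': array([-1.29148099e+00,  5.28470569e-01,  1.43391287e+00, -5.05945201e-06,
        1.18141893e+00, -1.78442178e-01]), 'joint_velocities': array([-0.00023007, -0.00068771,  0.00049391,  0.00132944, -0.0008753 ,
       -0.00083383]), 'tau': array([-1.44059363e-04, -4.40043354e+01, -1.76594746e+01,  6.33219467e-02,
        5.83412696e-02, -1.84262744e-04]), 'ee_pos': array([ 0.27604187, -0.5598354 ,  0.19316566]), 'orientation': array([-1.10333203e-03,  9.73920588e-01,  2.26886465e-01, -5.80378114e-05]), 'force': array([-0.05511644,  0.11513885,  0.13375346]), 'moment': array([ 0.00808649, -0.00429843, -0.0416459 ]), 'grasp_force': 0.0, 'opening': 0.08704549653775237} 0.0187
scene 0.0032504780648584058 [-0.06544418  0.67458371  0.59595913]
red [230.6 139. ] [222, 132, 19, 15, 90] [ 0.954 -0.327  0.016]
red [229.6 154.9] [227, 152, 7, 7, 35] [ 0.85  -0.217  0.016]
red [238.1 156.7] [235, 152, 7, 12, 63] [ 0.817 -0.226  0.016]
red [243.1 197.8] [239, 194, 9, 8, 58] [ 0.607 -0.029  0.016]
red [217.6 213. ] [213, 209, 10, 9, 66] [0.604 0.078 0.016]
red [205.8 235.8] 
[... 546 characters left out ...]
]
blue [303.1 195.7] [286, 191, 34, 10, 49] [ 0.482 -0.155  0.016]
top -0.12136315100657218 [0.3925526  0.00968887 1.11220377]
red [333.8  87.6] [320, 73, 33, 31, 389] [ 0.808 -0.174  0.016]
red [282.7 160.8] [277, 158, 12, 6, 34] [ 0.601 -0.034  0.016]
red [163.2 201.3] [159, 196, 8, 11, 32] [0.487 0.285 0.016]
red [206.6 201.3] [201, 197, 11, 11, 36] [0.489 0.168 0.016]
green [163.3 179.6] [158, 174, 12, 12, 116] [0.546 0.287 0.016]
green [282.5 203.7] [274, 195, 18, 18, 174] [ 0.485 -0.034  0.016]
green [184.4 201.9] [179, 196, 12, 13, 121] [0.487 0.227 0.016]
blue [367.5 189.3] [352, 182, 32, 16, 300] [ 0.527 -0.262  0.016]
blue [283.2 203.5] [278, 198, 10, 11, 40] [ 0.486 -0.036  0.016]
```

View pics/scene0.png

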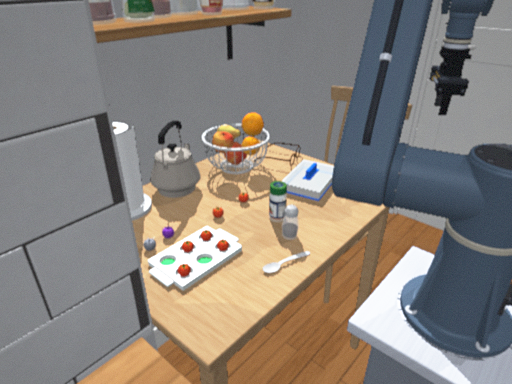

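View pics/top0.png

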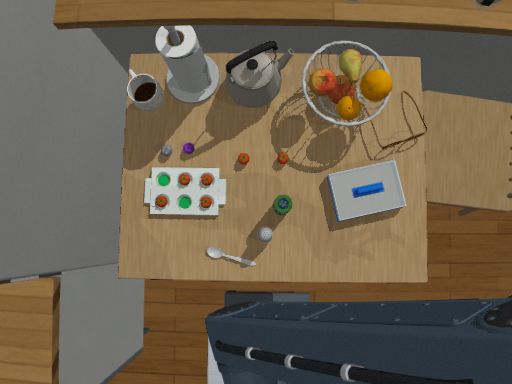

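In the scene view, the candidate tomatoes at (243,198) and (218,213) are red, loose and next to the jar. Purple (168,232) and grey (150,244) are look-alikes, the four red ones at (206,236), (222,246), (187,247) and (184,271) are packed, and the red patches at about (235,145) are bowl fruit. I choose the two loose red ones, at (283,158) and (244,158) in the top view. The green discs are at top (163,180) and (184,202), the bar at (367,189), the jar at (283,204) and the shaker at (265,234).

```bash
python3 - <<'E'
from h import *
s=snap("scene");t=snap("top")
for n,ps,z0 in(("tA",(243.1,197.8),.016),("tB",(217.6,213),.016)):
    q=(282.7,158.3) if n=="tA" else (244,158.5)
    print(n,two(s,ps,t,q),onz(t,*q,.02))
print("discs",[onz(t,*p,.005).round(4) for p in((163.3,179.6),(184.4,201.9))],[onz(s,*p,.005).round(4) for p in((167.5,261.1),(204.2,259.6))])
print("jar",onz(t,282.5,203.7,.106),"shaker",onz(t,265,234,.09))
m,b=blobs(t,(100,110,60),(125,255,255))
m[:,:330]=0
r=cv2.minAreaRect(cv2.findNonZero(m));print(r)
P=[onz(t,*p,.061) for p in cv2.boxPoints(r)];print(np.round(P,4),np.mean(P,0))
c=t["pixels"][130:225,130:410];cv2.imwrite("pics/crop.png",cv2.resize(c,None,fx=2.8,fy=2.8,interpolation=cv2.INTER_CUBIC)[:,:,::-1])
E
```

```text
tA (array([ 0.60934299, -0.03308205,  0.01288647]), np.float64(0.0028076322887259017)) [ 0.60683657 -0.03367659  0.02      ]
tB (array([0.60812086, 0.07147232, 0.01089321]), np.float64(0.003364754921325379)) [0.60505067 0.06985739 0.02      ]
discs [array([0.5477, 0.2897, 0.005 ]), array([0.4876, 0.2295, 0.005 ])] [array([0.5546, 0.2871, 0.005 ]), array([0.4941, 0.2264, 0.005 ])]
jar [ 0.47774653 -0.03071752  0.106     ] shaker [0.40380779 0.0109091  0.09      ]
((381.8170471191406, 258.13800048828125), (173.16015625, 74.55589294433594), 60.395545959472656)
[[ 0.4885 -0.0939  0.061 ]
 [ 0.5862 -0.2618  0.061 ]
 [ 0.2008 -0.484   0.061 ]
 [ 0.1101 -0.3139  0.061 ]] [ 0.34643402 -0.28840464  0.061     ]
```

View pics/crop.png

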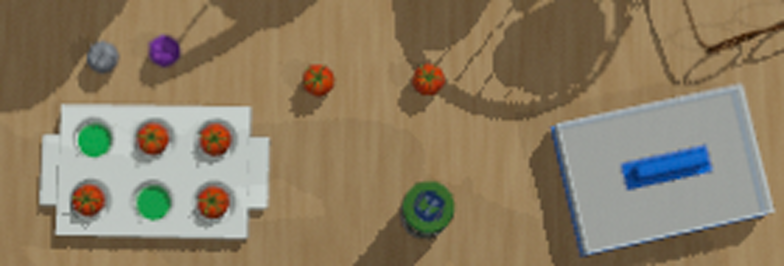

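Emit:
send_rows --commands '[0, 0, 0, 0, 0, 0.057, 0, 0, 0, 0, 0, 0.057, 0, 0, 0, 0, 0, 0.057, 0, 0, 0, 0, 0, 0.058, 0.1, -0.2, 0, 0, 0, 0, 0.1, -0.2, 0, 0, 0, 0, 0.1, -0.2, 0, 0, 0, 0, 0.1, -0.2, 0, 0, 0, 0, 0.1, -0.2, 0, 0, 0, 0, 0.1, -0.2, 0, 0, 0, 0]' --hand 0.4

```text
time: 1.2
ee_pos: [0.3968, -0.319, 0.1941]
orientation: [-0.0, 1.0, -0.0, 0.0]
force: [0.7, -0.0, -0.6]
opening: 0.0608
grasp_force: 0.0
```

The crop confirms it: two loose red tomatoes with stems at crop (428,79) and (318,79), and discs at (94,140) and (153,202). Moving over tomato A.

Emit:
send_rows --commands '[0.13, -0.18, 0, 0, 0, 0, 0.13, -0.18, 0, 0, 0, 0, 0.13, -0.18, 0, 0, 0, 0, 0.13, -0.18, 0, 0, 0, 0, 0.13, -0.18, 0, 0, 0, 0, 0.13, -0.18, 0, 0, 0, 0, 0.13, -0.18, 0, 0, 0, 0, 0.14, -0.17, 0, 0, 0, 0, 0, 0, 0, 0, 0, 0, 0, 0, 0, 0, 0, 0]'

```text
time: 2.2
ee_pos: [0.6062, -0.0337, 0.1937]
orientation: [0.0, 1.0, 0.001, -0.001]
force: [1.1, -0.2, 0.3]
opening: 0.0614
grasp_force: 0.0
```

```bash
cat > meas.py <<'E'
from h import *
import sys
c=snap("wrist",sys.argv[1]); print(bot.observe()["ee_pos"])
for nm,lo,hi,z in(("red",(165,110,40),(12,255,255),.018),("green",(45,110,60),(85,255,255),.005)):
    for ce,st in blobs(c,lo,hi,60)[1]: 
        mid=(st[0]+st[2]/2,st[1]+st[3]/2)
        a=onz(c,st[0],mid[1],z);b=onz(c,st[0]+st[2],mid[1],z)
        print(nm,ce,st,"ctr",onz(c,*ce,z).round(4),"mid",onz(c,*mid,z).round(4),"w",np.linalg.norm(a-b).round(4))
E
python3 meas.py w1.png
```

```text
[ 0.60566844 -0.0346495   0.19367459]
red [414.6   7.7] [376, 0, 83, 23, 912] ctr [ 0.7706 -0.1962  0.018 ] mid [ 0.7671 -0.1998  0.018 ] w 0.0885
red [257.2 156.9] [244, 144, 28, 28, 467] ctr [ 0.6122 -0.0335  0.018 ] mid [ 0.6109 -0.0344  0.018 ] w 0.0324
red [169.7 157.9] [155, 146, 26, 28, 390] ctr [0.6111 0.068  0.018 ] mid [0.6086 0.0702 0.018 ] w 0.0304
red [ 46.3 205.4] [32, 196, 27, 23, 380] ctr [0.5517 0.2276 0.018 ] mid [0.549  0.2292 0.018 ] w 0.0351
red [ 93.1 205.6] [79, 196, 26, 23, 354] ctr [0.5517 0.1678 0.018 ] mid [0.5492 0.1696 0.018 ] w 0.0329
red [ 14.9 245.7] [1, 239, 23, 19, 195] ctr [0.4953 0.2825 0.018 ] mid [0.4912 0.2869 0.018 ] w 0.0323
red [ 99.5 244.8] [88, 240, 23, 9, 152] ctr [0.4982 0.1681 0.018 ] mid [0.4986 0.168  0.018 ] w 0.0302
green [  7.3 204.1] [0, 192, 17, 23, 298] ctr [0.5483 0.2896 0.005 ] mid [0.5492 0.2877 0.005 ] w 0.0235
green [ 57.9 242.8] [49, 236, 21, 13, 196] ctr [0.4936 0.2318 0.005 ] mid [0.4941 0.2295 0.005 ] w 0.0292
```

View pics/w1.png

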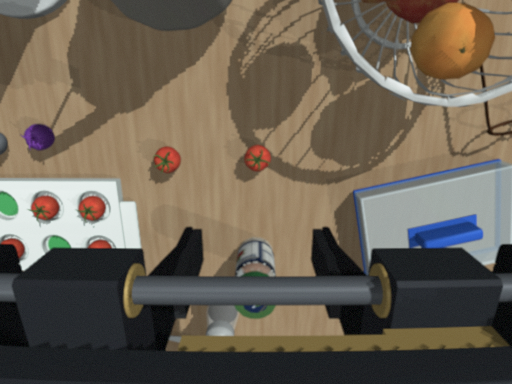

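The wrist view shows tomato A at (257,157) and B at (168,159), both within about 4 mm of the top-view fixes. Descending on A.

Emit:
send_rows --commands '[0.012, 0, 0.15, 0, 0, 0, 0, 0, 0.15, 0, 0, 0, 0, 0, 0.15, 0, 0, 0, 0, 0, 0.15, 0, 0, 0, 0, 0, 0.15, 0, 0, 0, 0, 0, 0.12, 0, 0, 0, 0, 0, 0.05, 0, 0, 0, 0, 0, 0, 0, 0, 0, 0, 0, 0, 0, 0, 0, 0, 0, 0, 0, 0, 0]'

```text
time: 3.25
ee_pos: [0.6099, -0.0353, 0.0117]
orientation: [0.0, 1.0, -0.0, 0.001]
force: [0.0, 1.5, 0.8]
opening: 0.0611
grasp_force: 0.0
```

Emit:
send_rows --commands '[0, 0, 0, 0, 0, 0, 0, 0, 0, 0, 0, 0, 0, 0, 0, 0, 0, 0, 0, 0, 0, 0, 0, 0, 0, 0, 0, 0, 0, 0, 0, 0, 0, 0, 0, 0, 0, 0, 0, 0, 0, 0, 0, 0, 0, 0, 0, 0, 0, 0, 0, 0, 0, 0, 0, 0, 0, 0, 0, 0]' --hand -1

```text
time: 4.25
ee_pos: [0.6087, -0.0347, 0.0101]
orientation: [-0.0, 1.0, -0.0, -0.0]
force: [0.5, -1.2, 0.1]
opening: 0.0009
grasp_force: 0.0
```

Emit:
send_rows --commands '[0, 0, -0.15, 0, 0, 0, 0, 0, -0.15, 0, 0, 0, 0, 0, -0.15, 0, 0, 0, 0, 0, -0.15, 0, 0, 0, 0, 0, -0.15, 0, 0, 0, 0, 0, -0.12, 0, 0, 0, 0, 0, -0.05, 0, 0, 0, 0, 0, 0, 0, 0, 0, 0, 0, 0, 0, 0, 0, 0, 0, 0, 0, 0, 0]' --hand 0.4

```text
time: 5.25
ee_pos: [0.6075, -0.0344, 0.1923]
orientation: [-0.0, 1.0, -0.0, -0.002]
force: [-0.5, 0.0, 1.1]
opening: 0.0602
grasp_force: 0.0
```

```bash
python3 meas.py w2.png; python3 -c "
from h import *
t=snap('top')
for ce,st in blobs(t,(170,100,60),(12,255,255),20)[1]: print(ce,st,onz(t,*ce,.018).round(4))"
```

```text
[ 0.6076515  -0.03443123  0.19235024]
red [414.    7.7] [374, 0, 84, 23, 904] ctr [ 0.7706 -0.1956  0.018 ] mid [ 0.7671 -0.1982  0.018 ] w 0.089
red [256.4 157.8] [243, 145, 28, 28, 471] ctr [ 0.6123 -0.033   0.018 ] mid [ 0.6109 -0.0337  0.018 ] w 0.0323
red [168.8 158.9] [155, 147, 25, 28, 386] ctr [0.6113 0.0684 0.018 ] mid [0.6088 0.0701 0.018 ] w 0.0292
red [ 45.6 206.7] [31, 197, 27, 24, 375] ctr [0.5519 0.2279 0.018 ] mid [0.5488 0.23   0.018 ] w 0.0352
red [ 92.3 206.9] [78, 197, 26, 24, 352] ctr [0.5518 0.1682 0.018 ] mid [0.549  0.1703 0.018 ] w 0.0329
red [ 15.4 246.9] [2, 240, 22, 19, 164] ctr [0.4956 0.2815 0.018 ] mid [0.4918 0.2858 0.018 ] w 0.0309
red [ 99.2 245.3] [89, 241, 21, 8, 126] ctr [0.4993 0.1679 0.018 ] mid [0.4997 0.1675 0.018 ] w 0.0275
green [  7.  205.6] [0, 194, 17, 22, 287] ctr [0.5482 0.2895 0.005 ] mid [0.5491 0.2872 0.005 ] w 0.0235
green [ 57.  243.6] [49, 238, 20, 13, 173] ctr [0.4943 0.2326 0.005 ] mid [0.493  0.2301 0.005 ] w 0.0278
[347.7  89.7] [341, 81, 14, 17, 146] [ 0.8024 -0.2117  0.018 ]
[184.7 179.1] [179, 174, 11, 11, 69] [0.5478 0.2282 0.018 ]
[206.8 179.2] [202, 174, 11, 12, 75] [0.5482 0.1685 0.018 ]
[161.3 200.9] [156, 196, 11, 11, 70] [0.4883 0.2896 0.018 ]
[206.7 201.3] [201, 197, 11, 11, 58] [0.4889 0.1671 0.018 ]
```

View pics/w2.png

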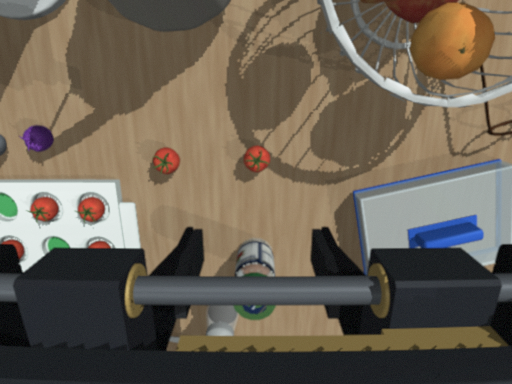

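The tomato did not move and the fingers closed on nothing. I'll check where the fingertips really are relative to the stated TCP.

```bash
python3 - <<'E'
from h import *
c=snap("wrist");s=bot.observe();p=np.array(s["ee_pos"]);R=q2R(s["orientation"])
print(np.round(c["tool_from_camera"],4),c["K"],c["k1"])
for z in(0,-.0187,-.05):
  for y in(-.031,0,.031): print(z,y,proj(c,p+R@np.array([0,y,z])).round(1))
print(proj(c,[[.609,-.034,.016]]))
print(s["joints"].round(3),s["orientation"])
for n,q,pz in(("jarTop",(0.478,-0.031,.106),0),("tA",(.609,-.034,.016),0)): print(n,proj(c,q))
sc=snap("scene","s1.png")
cv2.imwrite("pics/s1.png",cv2.resize(sc["pixels"][100:300,130:400],None,fx=2.8,fy=2.8)[:,:,::-1])
print(proj(sc,p))
E
```

```text
[[-1.100e-03 -9.525e-01 -3.045e-01  8.420e-02]
 [ 1.000e+00 -1.300e-03  4.000e-04 -8.000e-04]
 [-7.000e-04 -3.045e-01  9.525e-01 -1.908e-01]
 [ 0.000e+00  0.000e+00  0.000e+00  1.000e+00]] [[322.96163108   0.         256.90460279]
 [  0.         322.96163108 189.16310966]
 [  0.           0.           1.        ]] -0.0501667452851537
0 -0.031 [[209.9 223.4]]
0 0 [[258.2 223.4]]
0 0.031 [[306.5 223.3]]
-0.0187 -0.031 [[205.6 236.4]]
-0.0187 0 [[258.4 236.4]]
-0.0187 0.031 [[311.1 236.2]]
-0.05 -0.031 [[196.1 264.3]]
-0.05 0 [[258.7 264.4]]
-0.05 0.031 [[321.2 264.1]]
[[257.16956852 160.51631557]]
[-0.24   0.508  1.474  0.     1.162  1.331] [-3.18508878e-04  9.99999163e-01 -1.35776168e-04 -1.24665662e-03]
jarTop [[254.45313894 305.06201897]]
tA [[257.16956852 160.51631557]]
[[243.15336409 140.8859532 ]]
```

View pics/s1.png

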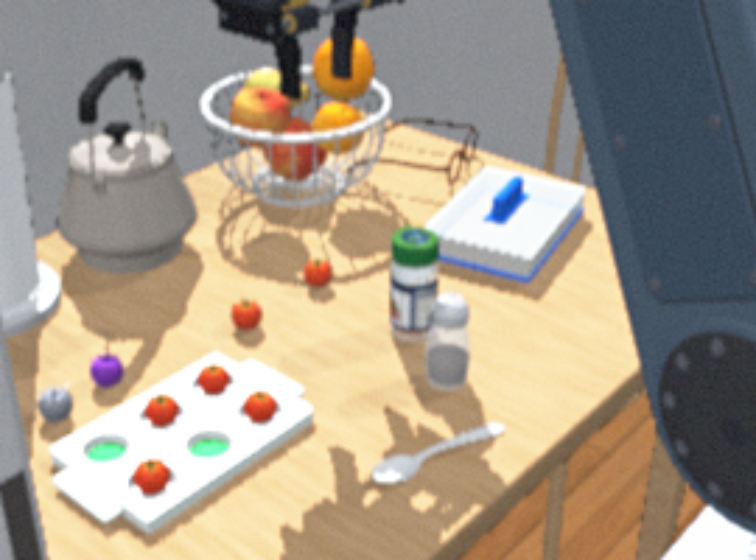

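The tips appear higher than the projected TCP: about (243,130) against (243,141). I'll close in the air and compare.

Emit:
send_rows --commands '[0, 0, 0, 0, 0, 0, 0, 0, 0, 0, 0, 0, 0, 0, 0, 0, 0, 0, 0, 0, 0, 0, 0, 0, 0, 0, 0, 0, 0, 0, 0, 0, 0, 0, 0, 0, 0, 0, 0, 0, 0, 0, 0, 0, 0, 0, 0, 0, 0, 0, 0, 0, 0, 0, 0, 0, 0, 0, 0, 0]' --hand -1

```text
time: 6.45
ee_pos: [0.6088, -0.0347, 0.1942]
orientation: [-0.0, 1.0, -0.0, 0.0]
force: [-0.3, -0.8, -0.3]
opening: 0.0008
grasp_force: 0.0
```

```bash
python3 - <<'E'
from h import *
sc=snap("scene");w=snap("wrist");p=np.array(bot.observe()["ee_pos"]);print(p)
a=w["pixels"][170:310,180:340].copy();q=proj(w,[p,p+[0,0,.0187]])-[180,170];
a=cv2.resize(a,None,fx=2.5,fy=2.5)
for u in q: cv2.circle(a,tuple((u*2.5).astype(int).tolist()),3,(255,255,0),-1)
b=sc["pixels"][90:180,200:290].copy();q2=proj(sc,[p,p+[0,0,.0187],p+[0,0,.04]])-[200,90]
b=cv2.resize(b,(350,350))
for u in q2: cv2.circle(b,tuple((u*350/90).astype(int).tolist()),3,(255,255,0),-1)
cv2.imwrite("pics/fing.png",np.hstack([a,b])[:,:,::-1])
E
```

```text
[ 0.60874206 -0.03466563  0.19414058]
```

View pics/fing.png

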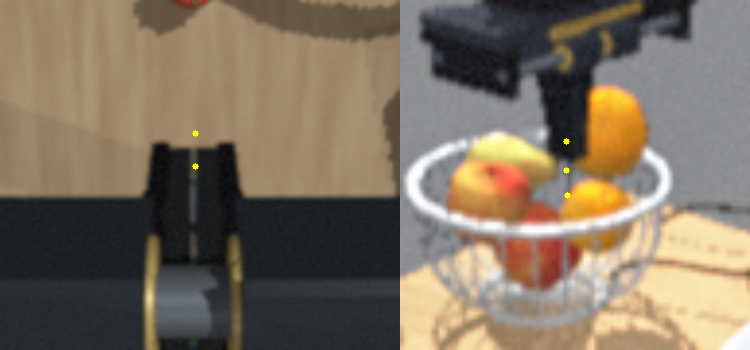

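Both views put the fingertips about 27 mm behind the reported TCP (right panel: tip at y≈158, between the +19 mm and +40 mm marks). So I aim for a TCP z of about -0.016 to put the tips 11 mm above the table, and watch the force.

Emit:
send_rows --commands '[0, 0, 0, 0, 0, 0, 0, 0, 0, 0, 0, 0, 0, 0, 0.15, 0, 0, 0, 0, 0, 0.15, 0, 0, 0, 0, 0, 0.15, 0, 0, 0, 0, 0, 0.15, 0, 0, 0, 0, 0, 0.15, 0, 0, 0, 0, 0, 0.15, 0, 0, 0, 0, 0, 0.08, 0, 0, 0, 0, 0, 0.02, 0, 0, 0]' --hand 0.4

```text
time: 7.55
ee_pos: [0.6074, -0.0344, -0.0078]
orientation: [-0.0, 1.0, -0.0, -0.002]
force: [0.9, -0.7, 0.2]
opening: 0.0602
grasp_force: 0.0
```

Emit:
send_rows --commands '[0, 0, 0.03, 0, 0, 0, 0, 0, 0.02, 0, 0, 0, 0, 0, 0, 0, 0, 0, 0, 0, 0, 0, 0, 0, 0, 0, 0, 0, 0, 0, 0, 0, 0, 0, 0, 0, 0, 0, 0, 0, 0, 0, 0, 0, 0, 0, 0, 0, 0, 0, 0, 0, 0, 0, 0, 0, 0, 0, 0, 0]'

```text
time: 8.55
ee_pos: [0.6087, -0.0347, -0.0159]
orientation: [-0.0, 1.0, -0.0, -0.0]
force: [0.1, 0.4, 0.7]
opening: 0.0609
grasp_force: 0.0
```

No contact; close.

Emit:
send_rows --commands '[0, 0, 0, 0, 0, 0, 0, 0, 0, 0, 0, 0, 0, 0, 0, 0, 0, 0, 0, 0, 0, 0, 0, 0, 0, 0, 0, 0, 0, 0, 0, 0, 0, 0, 0, 0, 0, 0, 0, 0, 0, 0, 0, 0, 0, 0, 0, 0, 0, 0, 0, 0, 0, 0, 0, 0, 0, 0, 0, 0]' --hand -1

```text
time: 9.55
ee_pos: [0.6088, -0.0347, -0.0159]
orientation: [0.0, 1.0, -0.0, -0.0]
force: [-0.5, -0.3, -1.2]
opening: 0.0282
grasp_force: 30.0
```

Emit:
send_rows --commands '[0, 0, -0.1, 0, 0, 0, 0, 0, -0.2, 0, 0, 0, 0, 0, -0.2, 0, 0, 0, 0, 0, -0.2, 0, 0, 0, 0, 0, -0.2, 0, 0, 0, -0.09, -0.24, 0, 0, 0, 0, -0.09, -0.24, 0, 0, 0, 0, -0.09, -0.24, 0, 0, 0, 0, -0.09, -0.24, 0, 0, 0, 0, -0.09, -0.24, 0, 0, 0, 0]'

```text
time: 10.55
ee_pos: [0.52, 0.201, 0.1643]
orientation: [-0.0, 1.0, -0.0, 0.0]
force: [0.0, 0.9, 0.3]
opening: 0.0284
grasp_force: 30.0
```

Emit:
send_rows --commands '[0, -0.12, 0, 0, 0, 0, 0, 0, 0, 0, 0, 0, 0, 0, 0, 0, 0, 0, 0, 0, 0, 0, 0, 0, 0, 0, 0, 0, 0, 0, 0, 0, 0, 0, 0, 0, 0, 0, 0, 0, 0, 0, 0, 0, 0, 0, 0, 0, 0, 0, 0, 0, 0, 0, 0, 0, 0, 0, 0, 0]'

```text
time: 11.55
ee_pos: [0.521, 0.2234, 0.1642]
orientation: [-0.0, 1.0, -0.0, -0.0]
force: [1.0, 0.8, 0.9]
opening: 0.0284
grasp_force: 30.0
```

```bash
python3 meas.py w3.png
```

```text
[0.52100159 0.2233956  0.16412756]
red [405.   83.7] [390, 69, 33, 31, 663] ctr [0.6088 0.0748 0.018 ] mid [0.608  0.0731 0.018 ] w 0.034
red [253.1 137.5] [238, 128, 28, 25, 348] ctr [0.5541 0.2279 0.018 ] mid [0.551  0.2291 0.018 ] w 0.0293
red [307.3 139.1] [295, 128, 29, 28, 401] ctr [0.5524 0.1713 0.018 ] mid [0.5494 0.1688 0.018 ] w 0.0305
red [242.6 148.8] [238, 144, 10, 11, 64] ctr [0.5422 0.2391 0.018 ] mid [0.5415 0.2387 0.018 ] w 0.0105
red [252.  152.5] [248, 148, 10, 9, 65] ctr [0.5382 0.2292 0.018 ] mid [0.5382 0.2281 0.018 ] w 0.0106
red [310.8 152.5] [307, 148, 10, 9, 60] ctr [0.5382 0.1669 0.018 ] mid [0.5382 0.1656 0.018 ] w 0.0106
red [198.4 193.1] [183, 183, 28, 25, 366] ctr [0.4931 0.2885 0.018 ] mid [0.4903 0.2902 0.018 ] w 0.031
red [305.7 194.4] [293, 184, 27, 25, 412] ctr [0.4914 0.1703 0.018 ] mid [0.4889 0.1693 0.018 ] w 0.0299
red [473.6 198.7] [465, 193, 18, 14, 91] ctr [ 0.4858 -0.0216  0.018 ] mid [ 0.4842 -0.0224  0.018 ] w 0.0215
red [258.  234.7] [230, 216, 55, 41, 1491] ctr [0.4426 0.2229 0.018 ] mid [0.4403 0.2235 0.018 ] w 0.0633
red [240.9 257.8] [231, 254, 20, 10, 139] ctr [0.4127 0.243  0.018 ] mid [0.4111 0.2429 0.018 ] w 0.0236
red [269.2 261.6] [263, 256, 17, 15, 164] ctr [0.4075 0.2096 0.018 ] mid [0.4049 0.2069 0.018 ] w 0.0202
red [252.6 266.6] [242, 261, 18, 11, 118] ctr [0.4008 0.2293 0.018 ] mid [0.4009 0.2312 0.018 ] w 0.0214
green [196.2 140. ] [182, 126, 29, 29, 671] ctr [0.5496 0.29   0.005 ] mid [0.5491 0.2897 0.005 ] w 0.0317
green [251.6 192.4] [238, 180, 28, 26, 578] ctr [0.4895 0.2301 0.005 ] mid [0.4888 0.2297 0.005 ] w 0.032
green [255.9 252.4] [241, 239, 31, 28, 147] ctr [0.4126 0.2254 0.005 ] mid [0.4118 0.2247 0.005 ] w 0.0377
```

View pics/w3.png

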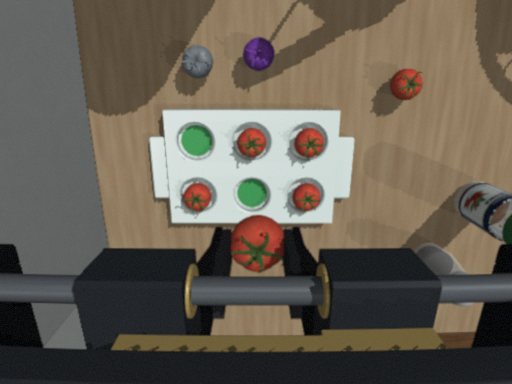

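The wrist view shows the tray with discs at (196,140) and (252,192), and tomato A held at about (258,243). Checking its offset in the hand.

```bash
python3 - <<'E'
from h import *
c=snap("wrist");p=bot.observe()["ee_pos"]
for uv in((258,243),(258,240)): print(onz(c,*uv,.1641+.0319)-p)
E
```

```text
[0.0025249  0.00013919 0.03186406]
[0.00434208 0.00013883 0.03186406]
```

Emit:
send_rows --commands '[-0.1, -0.033, 0, 0, 0, 0, -0.073, 0, 0, 0, 0, 0, 0, 0, 0.15, 0, 0, 0, 0, 0, 0.15, 0, 0, 0, 0, 0, 0.15, 0, 0, 0, 0, 0, 0.15, 0, 0, 0, 0, 0, 0.12, 0, 0, 0, 0, 0, 0.06, 0, 0, 0, 0, 0, 0.03, 0, 0, 0, 0, 0, 0, 0, 0, 0]'

```text
time: 12.65
ee_pos: [0.4865, 0.2301, 0.002]
orientation: [0.0, 1.0, -0.0, -0.0]
force: [-0.3, -0.6, -0.1]
opening: 0.028
grasp_force: 30.0
```

Emit:
send_rows --commands '[0, 0, 0.02, 0, 0, 0, 0, 0, 0.015, 0, 0, 0, 0, 0, 0.015, 0, 0, 0, 0, 0, 0, 0, 0, 0, 0, 0, 0, 0, 0, 0, 0, 0, 0, 0, 0, 0, 0, 0, 0, 0, 0, 0, 0, 0, 0, 0, 0, 0, 0, 0, 0, 0, 0, 0, 0, 0, 0, 0, 0, 0]'

```text
time: 13.65
ee_pos: [0.4865, 0.2301, -0.0078]
orientation: [-0.0, 1.0, -0.0, 0.0]
force: [0.0, -0.2, -0.6]
opening: 0.0281
grasp_force: 30.0
```

Emit:
send_rows --commands '[0, 0, 0.01, 0, 0, 0, 0, 0, 0.002, 0, 0, 0, 0, 0, 0, 0, 0, 0, 0, 0, 0, 0, 0, 0, 0, 0, 0, 0, 0, 0, 0, 0, 0, 0, 0, 0, 0, 0, 0, 0, 0, 0, 0, 0, 0, 0, 0, 0, 0, 0, 0, 0, 0, 0, 0, 0, 0, 0, 0, 0]'

```text
time: 14.65
ee_pos: [0.4864, 0.2301, -0.0102]
orientation: [-0.0, 1.0, -0.0, -0.0]
force: [0.3, -0.2, -0.1]
opening: 0.0284
grasp_force: 30.0
```

Emit:
send_rows --commands '[0, 0, 0, 0, 0, 0, 0, 0, 0, 0, 0, 0, 0, 0, 0, 0, 0, 0, 0, 0, 0, 0, 0, 0, 0, 0, 0, 0, 0, 0, 0, 0, 0, 0, 0, 0, 0, 0, 0, 0, 0, 0, 0, 0, 0, 0, 0, 0, 0, 0, 0, 0, 0, 0, 0, 0, 0, 0, 0, 0]' --hand 0

```text
time: 15.65
ee_pos: [0.4864, 0.23, -0.0102]
orientation: [-0.0, 1.0, -0.0, 0.0]
force: [1.5, -0.7, -0.5]
opening: 0.0435
grasp_force: 0.0
```

Emit:
send_rows --commands '[0, 0, -0.05, 0, 0, 0, 0, 0, -0.1, 0, 0, 0, 0, 0, -0.2, 0, 0, 0, 0, 0, -0.2, 0, 0, 0, 0, 0, -0.2, 0, 0, 0, 0, 0, -0.15, 0, 0, 0, 0.15, 0.2, 0, 0, 0, 0, 0.15, 0.2, 0, 0, 0, 0, 0.15, 0.2, 0, 0, 0, 0, 0.15, 0.17, 0, 0, 0, 0]'

```text
time: 16.65
ee_pos: [0.6071, 0.0741, 0.1708]
orientation: [0.0, 1.0, -0.0, 0.0]
force: [0.4, 0.1, -0.6]
opening: 0.0439
grasp_force: 0.0
```

```bash
python3 meas.py w4.png
```

```text
[0.61410047 0.06781738 0.17119266]
red [263.3 160.4] [246, 147, 33, 31, 613] ctr [0.6144 0.0677 0.018 ] mid [0.6121 0.0686 0.018 ] w 0.0359
red [126.3 212.5] [114, 202, 23, 23, 371] ctr [0.5537 0.2254 0.018 ] mid [0.5524 0.2265 0.018 ] w 0.027
red [177.9 212.6] [165, 202, 25, 24, 389] ctr [0.5536 0.1654 0.018 ] mid [0.5519 0.166  0.018 ] w 0.0289
red [178.7 255.6] [171, 249, 19, 15, 198] ctr [0.498  0.1689 0.018 ] mid [0.4968 0.1668 0.018 ] w 0.023
green [ 80.4 209.1] [70, 199, 22, 21, 294] ctr [0.5528 0.2868 0.005 ] mid [0.5522 0.2861 0.005 ] w 0.0273
```

Emit:
send_rows --commands '[0.01, 0.025, 0, 0, 0, 0, 0, 0, 0, 0, 0, 0, 0, 0, 0, 0, 0, 0, 0, 0, 0, 0, 0, 0, 0, 0, 0, 0, 0, 0, 0, 0, 0, 0, 0, 0, 0, 0, 0, 0, 0, 0, 0, 0, 0, 0, 0, 0, 0, 0, 0, 0, 0, 0, 0, 0, 0, 0, 0, 0]' --hand 0.4

```text
time: 17.7
ee_pos: [0.6084, 0.071, 0.1697]
orientation: [-0.0, 1.0, -0.0, -0.0]
force: [-0.2, 0.6, 0.5]
opening: 0.0606
grasp_force: 0.0
```

```bash
python3 meas.py w5.png
```

```text
[0.60841492 0.07096439 0.16972266]
red [506.9   6.9] [501, 0, 11, 14, 68] ctr [ 0.7715 -0.1752  0.018 ] mid [ 0.7714 -0.1748  0.018 ] w 0.0116
red [256.7 164.4] [242, 152, 29, 29, 471] ctr [0.6114 0.0719 0.018 ] mid [0.609  0.0721 0.018 ] w 0.0316
red [121.2 214.9] [106, 205, 28, 24, 383] ctr [0.5522 0.2282 0.018 ] mid [0.5496 0.23   0.018 ] w 0.033
red [172.5 214.7] [158, 205, 27, 24, 361] ctr [0.5525 0.1685 0.018 ] mid [0.5497 0.1699 0.018 ] w 0.0313
green [ 75. 213.] [63, 201, 25, 24, 450] ctr [0.5492 0.2907 0.005 ] mid [0.5492 0.2901 0.005 ] w 0.0311
```

Emit:
send_rows --commands '[0.005, -0.005, 0.15, 0, 0, 0, 0, 0, 0.15, 0, 0, 0, 0, 0, 0.15, 0, 0, 0, 0, 0, 0.15, 0, 0, 0, 0, 0, 0.15, 0, 0, 0, 0, 0, 0.1, 0, 0, 0, 0, 0, 0.05, 0, 0, 0, 0, 0, 0.03, 0, 0, 0, 0, 0, 0, 0, 0, 0, 0, 0, 0, 0, 0, 0]'

```text
time: 18.75
ee_pos: [0.6103, 0.072, -0.0153]
orientation: [0.0, 1.0, -0.0, 0.001]
force: [0.4, -0.7, -0.3]
opening: 0.061
grasp_force: 0.0
```

Emit:
send_rows --commands '[0, 0, 0, 0, 0, 0, 0, 0, 0, 0, 0, 0, 0, 0, 0, 0, 0, 0, 0, 0, 0, 0, 0, 0, 0, 0, 0, 0, 0, 0, 0, 0, 0, 0, 0, 0, 0, 0, 0, 0, 0, 0, 0, 0, 0, 0, 0, 0, 0, 0, 0, 0, 0, 0, 0, 0, 0, 0, 0, 0]' --hand -1

```text
time: 19.75
ee_pos: [0.6095, 0.072, -0.0161]
orientation: [0.0, 1.0, -0.0, 0.0]
force: [-0.5, 1.0, 2.6]
opening: 0.028
grasp_force: 30.0
```

Emit:
send_rows --commands '[0, 0, -0.1, 0, 0, 0, 0, 0, -0.2, 0, 0, 0, 0, 0, -0.2, 0, 0, 0, 0, 0, -0.2, 0, 0, 0, 0, 0, -0.2, 0, 0, 0, -0.06, -0.2, 0, 0, 0, 0, -0.06, -0.2, 0, 0, 0, 0, -0.06, -0.2, 0, 0, 0, 0, -0.06, -0.2, 0, 0, 0, 0, -0.06, -0.2, 0, 0, 0, 0]'

```text
time: 20.75
ee_pos: [0.5485, 0.2734, 0.1634]
orientation: [0.0, 1.0, -0.0, -0.0]
force: [0.4, -0.1, -0.7]
opening: 0.0278
grasp_force: 30.0
```

Emit:
send_rows --commands '[0, -0.09, 0, 0, 0, 0, 0, 0, 0, 0, 0, 0, 0, 0, 0, 0, 0, 0, 0, 0, 0, 0, 0, 0, 0, 0, 0, 0, 0, 0, 0, 0, 0, 0, 0, 0, 0, 0, 0, 0, 0, 0, 0, 0, 0, 0, 0, 0, 0, 0, 0, 0, 0, 0, 0, 0, 0, 0, 0, 0]'

```text
time: 21.75
ee_pos: [0.5495, 0.29, 0.1638]
orientation: [-0.0, 1.0, -0.0, 0.0]
force: [-0.2, -1.0, 0.1]
opening: 0.0281
grasp_force: 30.0
```

```bash
python3 meas.py w6.png; python3 - <<'E'
from h import *
c=snap("wrist");s=bot.observe();p=s["ee_pos"]
m,b=blobs(c,(165,110,40),(12,255,255),800)
for ce,st in b: print(st,onz(c,258,240,p[2]+.0319)-p)
E
```

```text
[0.54943406 0.29006042 0.16378852]
red [312.3 165.7] [300, 155, 28, 27, 396] ctr [0.5524 0.2313 0.018 ] mid [0.5493 0.2294 0.018 ] w 0.0302
red [367.5 166.4] [355, 156, 29, 27, 423] ctr [0.5516 0.1716 0.018 ] mid [0.5482 0.1691 0.018 ] w 0.0317
red [257.5 239.1] [230, 208, 54, 67, 2006] ctr [0.4657 0.2901 0.018 ] mid [0.4626 0.2907 0.018 ] w 0.0624
red [309.7 219.6] [297, 209, 28, 26, 414] ctr [0.4899 0.2311 0.018 ] mid [0.4869 0.2295 0.018 ] w 0.0318
red [362.3 218.1] [350, 208, 28, 25, 408] ctr [0.4915 0.1713 0.018 ] mid [0.4885 0.169  0.018 ] w 0.0322
red [245.8 268. ] [239, 264, 13, 9, 67] ctr [0.4276 0.3041 0.018 ] mid [0.4269 0.3044 0.018 ] w 0.0155
red [257.7 270.9] [252, 265, 11, 11, 87] ctr [0.4236 0.2899 0.018 ] mid [0.4241 0.2901 0.018 ] w 0.0131
green [257.5 165.4] [244, 152, 28, 28, 624] ctr [0.5496 0.29   0.005 ] mid [0.549  0.2895 0.005 ] w 0.0311
green [306.2 207.9] [296, 204, 25, 14, 105] ctr [0.499  0.2336 0.005 ] mid [0.4952 0.2307 0.005 ] w 0.0292
green [255.2 256.2] [241, 243, 25, 24, 156] ctr [0.4361 0.2929 0.005 ] mid [0.4377 0.295  0.005 ] w 0.0305
[230, 208, 54, 67, 2006] [0.00436448 0.00017622 0.0319    ]
```

Tomato A sits at (0.487,0.2295), about 2 mm from disc_2. Placing B.

Emit:
send_rows --commands '[-0.01, 0, 0.1, 0, 0, 0, 0, 0, 0.15, 0, 0, 0, 0, 0, 0.15, 0, 0, 0, 0, 0, 0.15, 0, 0, 0, 0, 0, 0.12, 0, 0, 0, 0, 0, 0.08, 0, 0, 0, 0, 0, 0.05, 0, 0, 0, 0, 0, 0.03, 0, 0, 0, 0, 0, 0.02, 0, 0, 0, 0, 0, 0.02, 0, 0, 0]'

```text
time: 22.85
ee_pos: [0.5483, 0.2903, -0.0096]
orientation: [-0.0, 1.0, -0.0, 0.001]
force: [-0.3, 1.2, -0.3]
opening: 0.0282
grasp_force: 30.0
```

Emit:
send_rows --commands '[0, 0, 0, 0, 0, 0, 0, 0, 0, 0, 0, 0, 0, 0, 0, 0, 0, 0, 0, 0, 0, 0, 0, 0, 0, 0, 0, 0, 0, 0, 0, 0, 0, 0, 0, 0, 0, 0, 0, 0, 0, 0, 0, 0, 0, 0, 0, 0, 0, 0, 0, 0, 0, 0, 0, 0, 0, 0, 0, 0]'

```text
time: 23.85
ee_pos: [0.5474, 0.29, -0.0103]
orientation: [0.0, 1.0, -0.0, -0.0]
force: [-0.6, 0.3, 0.0]
opening: 0.0278
grasp_force: 30.0
```

Emit:
send_rows --commands '[0, 0, 0, 0, 0, 0, 0, 0, 0, 0, 0, 0, 0, 0, 0, 0, 0, 0, 0, 0, 0, 0, 0, 0, 0, 0, 0, 0, 0, 0, 0, 0, 0, 0, 0, 0, 0, 0, 0, 0, 0, 0, 0, 0, 0, 0, 0, 0, 0, 0, 0, 0, 0, 0, 0, 0, 0, 0, 0, 0]' --hand 0

```text
time: 24.85
ee_pos: [0.5474, 0.29, -0.0103]
orientation: [0.0, 1.0, -0.0, -0.0]
force: [-0.3, -0.4, 0.4]
opening: 0.0433
grasp_force: 0.0
```

Emit:
send_rows --commands '[0, 0, -0.05, 0, 0, 0, 0, 0, -0.1, 0, 0, 0, 0, 0, -0.2, 0, 0, 0, 0, 0, -0.2, 0, 0, 0, 0, 0, -0.2, 0, 0, 0, 0, 0, -0.2, 0, 0, 0, 0, 0.1, -0.1, 0, 0, 0, 0, 0.2, 0, 0, 0, 0, 0, 0, 0, 0, 0, 0, 0, 0, 0, 0, 0, 0]'

```text
time: 25.85
ee_pos: [0.5474, 0.2295, 0.2005]
orientation: [-0.0, 1.0, -0.001, 0.0]
force: [-0.2, 0.4, 0.1]
opening: 0.0433
grasp_force: 0.0
```

```bash
python3 meas.py w7.png
```

```text
[0.54730952 0.23016469 0.20010493]
red [257.2 157. ] [245, 147, 25, 24, 334] ctr [0.552  0.2299 0.018 ] mid [0.5496 0.2295 0.018 ] w 0.0295
red [306.9 156.6] [296, 147, 25, 24, 319] ctr [0.5524 0.1714 0.018 ] mid [0.5495 0.1693 0.018 ] w 0.0296
red [208.4 160.4] [195, 150, 24, 25, 315] ctr [0.5482 0.2876 0.018 ] mid [0.5457 0.2893 0.018 ] w 0.0285
red [209.6 204.3] [196, 196, 25, 21, 298] ctr [0.4929 0.2888 0.018 ] mid [0.49   0.2903 0.018 ] w 0.031
red [256.9 207.3] [245, 197, 25, 24, 365] ctr [0.4888 0.2304 0.018 ] mid [0.4865 0.2297 0.018 ] w 0.031
red [305.4 205.2] [294, 196, 24, 23, 328] ctr [0.4913 0.1706 0.018 ] mid [0.4883 0.1697 0.018 ] w 0.0298
red [455.6 208.8] [449, 204, 14, 12, 65] ctr [ 0.4855 -0.0205  0.018 ] mid [ 0.4838 -0.0214  0.018 ] w 0.0185
green [210.8 149.1] [197, 145, 24, 16, 96] ctr [0.5592 0.286  0.005 ] mid [0.5545 0.2884 0.005 ] w 0.0292
green [256.4 195.3] [245, 192, 24, 10, 77] ctr [0.5   0.231 0.005] mid [0.4978 0.2303 0.005 ] w 0.0304
green [504.6 224.4] [495, 217, 17, 22, 105] ctr [ 0.4573 -0.1028  0.005 ] mid [ 0.452  -0.1025  0.005 ] w 0.0246
```

Both tomatoes are in (offsets 2–4 mm). Now measuring the cover from the top view and the first wrist view.

```bash
python3 - <<'E'
from h import *
t=snap("top");s=snap("scene")
m,_=blobs(t,(100,110,60),(125,255,255)); k=np.zeros_like(m);k[170:210,340:395]=255;m&=k
cs=max(cv2.findContours(m,0,2)[0],key=cv2.contourArea)
r=cv2.minAreaRect(cs);P=np.array([onz(t,*p,.055) for p in cv2.boxPoints(r)]);print(r,P.round(4),P.mean(0))
# whole cover outline (upright rim) : bright whitish region
g=cv2.inRange(t["hsv"],np.array([0,0,150]),np.array([180,45,255]));k=np.zeros_like(m);k[150:230,320:412]=255;g=(g|m)&k
cs=max(cv2.findContours(g,0,2)[0],key=cv2.contourArea);r=cv2.minAreaRect(cs)
P=np.array([onz(t,*p,.033) for p in cv2.boxPoints(r)]);print(r,P.round(4),P.mean(0),[np.linalg.norm(P[i]-P[i-1]).round(3) for i in range(4)])
print([np.degrees(np.arctan2(*(P[i]-P[i-1])[1::-1])).round(1) for i in range(4)])
for ce,st in blobs(t,(40,80,40),(85,255,255),100)[1]: print("g",ce,onz(t,*ce,.106))
E
```

```text
((367.51763916015625, 189.3293914794922), (9.544938087463379, 31.02105140686035), 77.47119140625) [[ 0.5248 -0.2099  0.055 ]
 [ 0.5435 -0.2894  0.055 ]
 [ 0.5193 -0.2944  0.055 ]
 [ 0.5008 -0.2151  0.055 ]] [ 0.52208519 -0.25220628  0.055     ]
((367.2529296875, 189.38824462890625), (47.72470474243164, 68.87542724609375), 77.47119140625) [[ 0.5651 -0.1541  0.033 ]
 [ 0.6083 -0.3351  0.033 ]
 [ 0.484  -0.3604  0.033 ]
 [ 0.4428 -0.181   0.033 ]] [ 0.52506033 -0.25764692  0.033     ] [np.float64(0.125), np.float64(0.186), np.float64(0.127), np.float64(0.184)]
[np.float64(12.4), np.float64(-76.6), np.float64(-168.5), np.float64(102.9)]
g [282.4 203.7] [ 0.47774334 -0.03047413  0.106     ]
```

The cover outline measures 125 × 185 mm as it should. Its centre is about (0.524,-0.257), yaw +12.9°.

Emit:
send_rows --commands '[-0.011, 0.243, 0, 0, 0, 0, -0.011, 0.243, 0, 0, 0, 0, -0.011, 0.243, 0, 0, 0, 0, -0.011, 0.243, 0, 0, 0, 0, -0.011, 0.243, 0, 0, 0, 0, -0.011, 0.243, 0, 0, 0, 0, -0.011, 0.243, 0, 0, 0, 0, -0.011, 0.243, 0, 0, 0, 0, -0.011, 0.243, 0, 0, 0, 0, -0.011, 0.243, 0, 0, 0, 0]' --hand 0.3

```text
time: 27.0
ee_pos: [0.5256, -0.257, 0.1994]
orientation: [-0.0, 1.0, 0.001, -0.0]
force: [0.8, 0.1, 0.5]
opening: 0.0563
grasp_force: 0.0
```

Emit:
send_rows --commands '[0, 0, 0, 0, 0, -0.07, 0, 0, 0, 0, 0, -0.07, 0, 0, 0, 0, 0, -0.07, 0, 0, 0, 0, 0, -0.07, 0, 0, 0, 0, 0, -0.07, 0, 0, 0, 0, 0, -0.07, 0, 0, 0, 0, 0, -0.07, 0, 0, 0, 0, 0, -0.07, 0, 0, 0, 0, 0, -0.07, 0, 0, 0, 0, 0, -0.07]'

```text
time: 28.0
ee_pos: [0.5259, -0.255, 0.1992]
orientation: [-0.0, 0.763, 0.647, 0.0]
force: [1.0, -0.4, 0.9]
opening: 0.0567
grasp_force: 0.0
```

Emit:
send_rows --commands '[0, 0, 0, 0, 0, -0.07, 0, 0, 0, 0, 0, -0.07, 0, 0, 0, 0, 0, -0.058, 0, 0, 0, 0, 0, 0, 0, 0, 0, 0, 0, 0, 0, 0, 0, 0, 0, 0, 0, 0, 0, 0, 0, 0, 0, 0, 0, 0, 0, 0, 0, 0, 0, 0, 0, 0, 0, 0, 0, 0, 0, 0]'

```text
time: 29.0
ee_pos: [0.5253, -0.256, 0.1998]
orientation: [0.0, 0.623, 0.782, 0.0]
force: [0.3, -0.8, -0.6]
opening: 0.0566
grasp_force: 0.0
```

```bash
cat > bar.py <<'E'
from h import *
import sys
c=snap("wrist",sys.argv[1]);s=bot.observe();p=np.array(s["ee_pos"]);R=q2R(s["orientation"])
print(p,"yaw",np.degrees(np.arctan2(R[1,0],R[0,0])))
m,b=blobs(c,(100,110,60),(125,255,255),150)
for cs in cv2.findContours(m,0,2)[0]:
    if cv2.contourArea(cs)<150: continue
    r=cv2.minAreaRect(cs);B=cv2.boxPoints(r);P=np.array([onz(c,*q,.061) for q in B]);d=P.mean(0)-p
    e=P-np.roll(P,1,0);e=max(e,key=np.linalg.norm)
    print(r,P.mean(0).round(4),"tool",(R.T@d).round(4),"long",np.linalg.norm(e).round(3),np.degrees(np.arctan2(e[1],e[0])).round(1))
E
python3 bar.py w8.png
```

```text
[ 0.52532313 -0.25603675  0.19979283] yaw 102.87382639947548
((258.0, 165.0), (72.0, 22.0), 90.0) [ 0.5255 -0.2513  0.061 ] tool [0.0046 0.0012 0.1388] long 0.078 -76.5
```

View pics/w8.png

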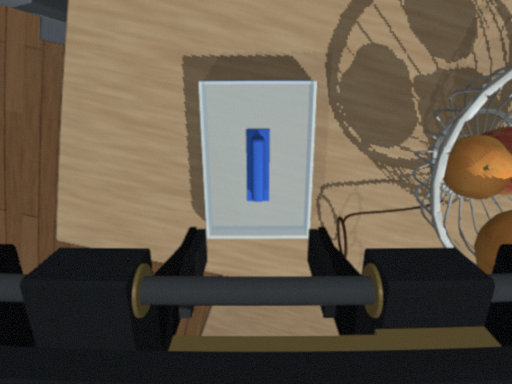

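The wrist view shows the cover outline from (200,82) to (308,238), squarely aligned, with the bar at (258,165).

```bash
python3 - <<'E'
from h import *
c=snap("wrist");s=bot.observe();p=np.array(s["ee_pos"]);R=q2R(s["orientation"])
P=np.array([onz(c,*q,.033) for q in((200,81),(316,81),(308,238),(207,238))]);print(P.round(4),P.mean(0),R.T@(P.mean(0)-p),np.linalg.norm(P-np.roll(P,1,0),axis=1))
print(proj(c,[p+R@np.array([x,0,p[2]-.061]) for x in(-.035,.035)]),proj(c,[p+R@np.array([x,0,p[2]-.033]) for x in(-.035,.035)]))
E
```

```text
[[ 0.4467 -0.1812  0.033 ]
 [ 0.5663 -0.154   0.033 ]
 [ 0.607  -0.3324  0.033 ]
 [ 0.4863 -0.3598  0.033 ]] [ 0.52655159 -0.25683074  0.033     ] [-0.00104379  0.0010325   0.16678182] [0.18292359 0.12260797 0.1829751  0.12377132]
[[256.88069694 201.74443763]
 [256.80096345 137.24289701]] [[256.86930924 193.52120346]
 [256.7949054  133.3775019 ]]
```

Emit:
send_rows --commands '[-0.005, 0.005, 0.15, 0, 0, 0, 0, 0, 0.15, 0, 0, 0, 0, 0, 0.15, 0, 0, 0, 0, 0, 0.15, 0, 0, 0, 0, 0, 0.12, 0, 0, 0, 0, 0, 0.1, 0, 0, 0, 0, 0, 0.06, 0, 0, 0, 0, 0, 0.04, 0, 0, 0, 0, 0, 0.01, 0, 0, 0, 0, 0, 0.01, 0, 0, 0]'

```text
time: 30.1
ee_pos: [0.5271, -0.2571, 0.0123]
orientation: [0.001, 0.623, 0.782, 0.0]
force: [-0.5, 1.0, 0.2]
opening: 0.0564
grasp_force: 0.0
```

Emit:
send_rows --commands '[0, 0, 0, 0, 0, 0, 0, 0, 0, 0, 0, 0, 0, 0, 0, 0, 0, 0, 0, 0, 0, 0, 0, 0, 0, 0, 0, 0, 0, 0, 0, 0, 0, 0, 0, 0, 0, 0, 0, 0, 0, 0, 0, 0, 0, 0, 0, 0, 0, 0, 0, 0, 0, 0, 0, 0, 0, 0, 0, 0]' --hand -1

```text
time: 31.1
ee_pos: [0.5265, -0.2567, 0.0118]
orientation: [-0.0, 0.623, 0.782, -0.0]
force: [-1.8, -0.8, 1.2]
opening: 0.0139
grasp_force: 30.0
```

Emit:
send_rows --commands '[0, 0, -0.02, 0, 0, 0, 0, 0, -0.05, 0, 0, 0, 0, 0, -0.1, 0, 0, 0, 0, 0, -0.12, 0, 0, 0, 0, 0, -0.14, 0, 0, 0, 0, 0, -0.14, 0, 0, 0, 0, 0, -0.12, 0, 0, 0, 0, 0, -0.1, 0, 0, 0, 0, 0, -0.06, 0, 0, 0, 0, 0, -0.02, 0, 0, 0]'

```text
time: 32.1
ee_pos: [0.527, -0.257, 0.1874]
orientation: [0.001, 0.623, 0.782, 0.0]
force: [0.3, 0.0, -2.3]
opening: 0.0138
grasp_force: 30.0
```

Emit:
send_rows --commands '[0, 0, 0, 0, 0, 0.012, 0, 0, 0, 0, 0, 0.025, 0, 0, 0, 0, 0, 0.03, 0, 0, 0, 0, 0, 0.025, 0, 0, 0, 0, 0, 0.015, 0, 0, 0, 0, 0, 0.0055, 0, 0, 0, 0, 0, 0, 0, 0, 0, 0, 0, 0, 0, 0, 0, 0, 0, 0, 0, 0, 0, 0, 0, 0]'

```text
time: 33.1
ee_pos: [0.5265, -0.2567, 0.1857]
orientation: [-0.0, 0.707, 0.707, -0.0]
force: [0.3, 0.7, -2.7]
opening: 0.0143
grasp_force: 30.0
```

```bash
python3 - <<'E'
from h import *
w=snap("wrist");s=snap("scene");o=bot.observe();p=o["ee_pos"];R=q2R(o["orientation"]);print(p,R.round(3).tolist())
a=w["pixels"].copy()[60:330,110:400]; b=s["pixels"][60:260,180:400]
a=cv2.resize(a,(430,400));b=cv2.resize(b,(370,336));b=np.vstack([b,np.zeros((64,370,3),np.uint8)])
cv2.imwrite("pics/lift.png",np.hstack([a,b])[:,:,::-1])
E
```

```text
[ 0.52653566 -0.25673352  0.18576438] [[-0.0, 1.0, 0.0], [1.0, 0.0, -0.0], [-0.0, 0.0, -1.0]]
```

View pics/lift.png

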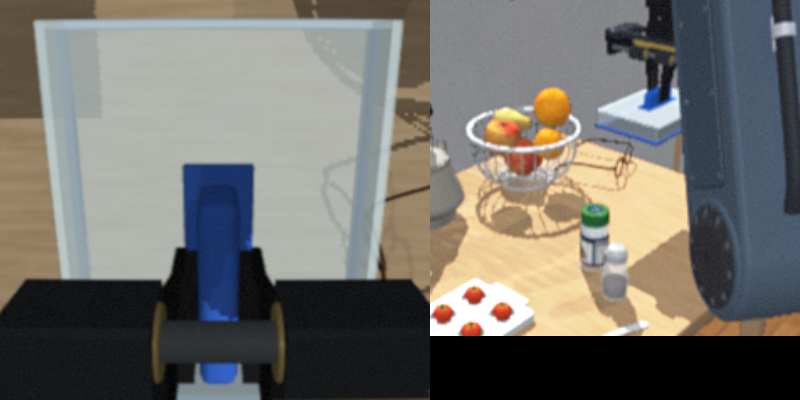

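```bash
python3 - <<'E'
from h import *
c=snap("wrist");o=bot.observe();p=np.array(o["ee_pos"]);R=q2R(o["orientation"])
for n,zt in(("roof",-.0212),("edge",.0118)):
    print(n,proj(c,[p+R@np.array([.091,y,zt]) for y in(-.062,.064)]).round(1).tolist())
g=c["pixels"].astype(int).sum(2)
k=290/430
print("seen",[(110+x*k,60+y*.675) for x,y in((36,22),(403,22))])
print(np.diff(g[60:95,250:260].mean(1)).round(0))
E
```

```text
roof [[133.5, 75.0], [384.7, 74.8]]
edge [[153.5, 76.7], [363.9, 76.5]]
seen [(134.27906976744185, 74.85), (381.7906976744186, 74.85)]
[  1.  -7.  -2.   3.   5.   8.   9.   1.  -0.  -5.  -6.  40.  68.  48.
  16.  -2. -10. -29. -16.  14.  11.   0.  -2.   1.  -0.   0.   1.   2.
   0.   0.  -2.   0.  -1.   1.]
```

The held cover's roof corners are within 3 px of prediction, so it is level and centred. Carrying it over with the edge about 174 mm up.

Emit:
send_rows --commands '[0.06, 0, 0, 0, 0, 0, 0.14, 0, 0, 0, 0, 0, 0.2, -0.0075, 0, 0, 0, 0, 0.22, -0.01, 0, 0, 0, 0, 0.23, -0.01, 0, 0, 0, 0, 0.23, -0.01, 0, 0, 0, 0, 0.23, 0, 0, 0, 0, 0, 0.23, 0, 0, 0, 0, 0, 0.23, 0, 0, 0, 0, 0, 0.2, 0, 0, 0, 0, 0]'

```text
time: 34.25
ee_pos: [0.518, 0.1403, 0.186]
orientation: [-0.0, 0.707, 0.707, 0.0]
force: [0.3, 0.2, -1.9]
opening: 0.014
grasp_force: 30.0
```

Emit:
send_rows --commands '[0.18, 0, 0, 0, 0, 0, 0.14, 0, 0, 0, 0, 0, 0.1, 0, 0, 0, 0, 0, 0.04, 0, 0, 0, 0, 0, 0, 0, 0, 0, 0, 0, 0, 0, 0, 0, 0, 0, 0, 0, 0, 0, 0, 0, 0, 0, 0, 0, 0, 0, 0, 0, 0, 0, 0, 0, 0, 0, 0, 0, 0, 0]'

```text
time: 35.25
ee_pos: [0.5192, 0.2287, 0.1858]
orientation: [-0.0, 0.707, 0.707, -0.0]
force: [0.1, 0.4, -1.7]
opening: 0.0138
grasp_force: 30.0
```

```bash
python3 - <<'E'
from h import *
o=bot.observe();p=np.array(o["ee_pos"]);R=q2R(o["orientation"]);print(p,R.round(3).tolist())
t=snap("top","t9.png");s=snap("scene","s9.png")
z0=p[2]-.0118
print(proj(t,[p+[0,y,.061+z0-p[2]] for y in(-.035,.035)]),proj(t,[[p[0]+x,p[1]+y,z0+.033] for x in(-.063,.063) for y in(-.092,.092)]).round(1).tolist())
m,_=blobs(t,(100,110,60),(125,255,255));m[:,300:]=0
for cs in cv2.findContours(m,0,2)[0]:
    if cv2.contourArea(cs)>10: print(cv2.boundingRect(cs))
print("jar",[ce for ce,st in blobs(t,(40,80,40),(85,255,255),60)[1]])
w=snap("wrist")
for n,zt in(("roof",-.0212),):
    print(n,proj(w,[p+R@np.array([.091,y,zt]) for y in(-.062,.064)]).round(1).tolist())
def lab(i,sz): return cv2.resize(i,sz)
cv2.imwrite("pics/over.png",np.hstack([lab(w["pixels"],(400,300)),lab(s["pixels"][120:330,100:380],(400,300))])[:,:,::-1])
E
```

```text
[0.51916788 0.22874213 0.18578797] [[0.001, 1.0, -0.0], [1.0, -0.001, -0.0], [-0.0, -0.0, -1.0]]
[[180.65792948 178.07608622]
 [148.76364847 177.75877837]] [[208.0, 208.6], [126.1, 207.4], [209.5, 152.2], [128.9, 151.8]]
(278, 198, 10, 11)
(173, 175, 14, 12)
jar [array([282.5, 203.7])]
roof [[133.7, 75.4], [384.8, 75.3]]
```

View pics/over.png

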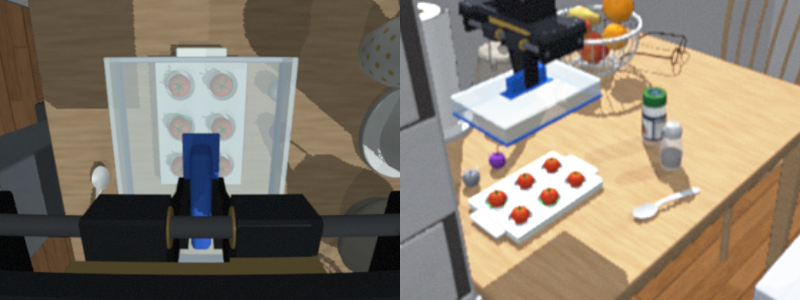

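The wrist view (left panel) shows the cover with all six tomatoes filled below it. The scene view shows the jar and shaker standing, with the jar cap still at top pixel (282.5,203.7). Descending to a TCP z of about 0.042, which puts the edge about 16 mm above the tray top.

Emit:
send_rows --commands '[0.005, 0, 0.03, 0, 0, 0, 0, 0, 0.07, 0, 0, 0, 0, 0, 0.1, 0, 0, 0, 0, 0, 0.12, 0, 0, 0, 0, 0, 0.12, 0, 0, 0, 0, 0, 0.1, 0, 0, 0, 0, 0, 0.07, 0, 0, 0, 0, 0, 0.04, 0, 0, 0, 0, 0, 0.02, 0, 0, 0, 0, 0, 0, 0, 0, 0]'

```text
time: 36.4
ee_pos: [0.519, 0.2303, 0.0515]
orientation: [-0.0, 0.707, 0.707, -0.0]
force: [-0.8, -0.3, -2.6]
opening: 0.0141
grasp_force: 30.0
```

```bash
python3 - <<'E'
from h import *
o=bot.observe();p=np.array(o["ee_pos"]);print(p,o["force"])
s=snap("scene");w=snap("wrist");R=q2R(o["orientation"])
# blue rim low edge in scene vs predicted
m,_=blobs(s,(100,90,60),(125,255,255))
z=p[2]-.0118
for x,y in((-.063,-.092),(-.063,.092),(.063,.092),(.063,-.092)):
    print("rim corner pred",proj(s,[p[0]+x,p[1]+y,z]).round(1).tolist(),"tray top pred",proj(s,[.519+x,.2297+y,.014]).round(1).tolist())
for cs in cv2.findContours(m,0,2)[0]:
    a=cs[:,0]
    if len(a)>8 and 120<a[:,0].mean()<265 and a[:,1].mean()>150:
        for n,i in(("left",a[:,0].argmin()),("right",a[:,0].argmax()),("low",a[:,1].argmax())): print(n,a[i])
# tray lug (white, below front wall) in wrist: predicted centre
print("lug front edge pred",proj(w,[[.519-.035,.3407,.011],[.519+.035,.3407,.011]]).round(1).tolist())
h=w["hsv"];row=[]
g=cv2.inRange(h,np.array([0,0,150]),np.array([180,40,255]))
for v in range(30,110,6):
    xs=np.where(g[v,100:420])[0]
    if len(xs): print(v,xs.min()+100,xs.max()+100,len(xs))
E
```

```text
[0.51900407 0.23033605 0.0514864 ] [-0.7507845  -0.26670793 -2.58198638]
rim corner pred [[241.3, 237.3]] tray top pred [[241.7, 245.7]]
rim corner pred [[181.0, 276.9]] tray top pred [[182.5, 285.8]]
rim corner pred [[145.8, 251.7]] tray top pred [[147.6, 260.3]]
rim corner pred [[205.9, 218.0]] tray top pred [[206.7, 226.0]]
left [146 249]
right [240 235]
low [180 275]
left [177 238]
right [209 226]
low [183 242]
lug front edge pred [[203.9, 47.3], [308.8, 47.2]]
54 212 276 22
72 209 304 96
78 133 381 249
84 134 381 243
90 134 380 244
96 135 379 242
102 135 378 236
108 136 377 236
```

Rim corners match the prediction to about 2 px and evenly, so the cover is level. Lowering the last 10 mm.

Emit:
send_rows --commands '[0, 0, 0.01, 0, 0, 0, 0, 0, 0.015, 0, 0, 0, 0, 0, 0.015, 0, 0, 0, 0, 0, 0.01, 0, 0, 0, 0, 0, 0, 0, 0, 0, 0, 0, 0, 0, 0, 0, 0, 0, 0, 0, 0, 0, 0, 0, 0, 0, 0, 0, 0, 0, 0, 0, 0, 0, 0, 0, 0, 0, 0, 0]'

```text
time: 37.5
ee_pos: [0.5191, 0.2303, 0.0418]
orientation: [0.0, 0.707, 0.707, 0.0]
force: [-1.1, -0.3, -2.9]
opening: 0.0138
grasp_force: 30.0
```

```bash
python3 - <<'E'
from h import *
o=bot.observe();print(o["ee_pos"],o["force"],o["grasp_force"],o["opening"])
s=snap("scene");p=o["ee_pos"];m,_=blobs(s,(100,90,60),(125,255,255))
for x,y in((-.063,-.092),(-.063,.092),(.063,.092)): print("pred",proj(s,[p[0]+x,p[1]+y,p[2]-.0118]).round(1).tolist())
for cs in cv2.findContours(m,0,2)[0]:
    a=cs[:,0]
    if len(a)>8 and 120<a[:,0].mean()<265 and a[:,1].mean()>150: print(a[a[:,0].argmin()],a[a[:,0].argmax()],a[a[:,1].argmax()])
E
```

```text
[0.51907168 0.23028754 0.04181658] [-1.0770206  -0.32237922 -2.92254351] 29.99821186065674 0.013753436060596846
pred [[241.4, 240.5]]
pred [[181.5, 280.3]]
pred [[146.4, 255.0]]
[146 253] [240 238] [181 279]
[178 241] [209 230] [183 245]
```

The edge is about 16 mm above the tray top, with the weight unchanged and the grip steady. Handing in.

```bash
python3 -c "
from workcell import bot
print(bot.job_done())"
```

```text
the job is handed in; nothing more can be done
None
```

The job is handed in: both tomatoes are in the marked wells (about 2–4 mm off centre) and the cover is held level and lined up about 16 mm above the tray, but no verdict came back, I viewed 11 pictures instead of the 10 allowed, and my first grasp closed on nothing.

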